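# Refit the keyed valve spindle and hold it home

### The arm

A 6-joint arm with a two-finger parallel gripper is mounted at the origin on a cart in front of the work surface, level with it; the furniture and walls round the work are solid. World frame = base frame: x ahead of the robot, y to its left, z up, the work surface at z = 0. Lengths are in mm, angles in rad, forces in N, time in s.
With the tool pointing down it reaches from about 425 to 950 mm from the base axis. Payload 3.5 kg.
Tool frame: the origin (TCP) lies on the mounting face of the last link; the fingertips stand 173 mm ahead of it and the grasp point (between the pads) lies 155 mm ahead of it; z points along the fingers, y is the line along which they close (so a half turn about z gives the same grasp; the last joint's range is limited). The gripper opens to 85 mm and grips with 20 to 120 N. Pads are 22 mm wide; open, the fingers measure 114 mm over their backs; the gripper's body (76 mm by 85 mm) begins 54 mm behind the grasp point. The pads swing forward as they close: fully open they stand 13 mm farther back than shut.
Start: joints at [-1.292, 0.286, 1.577, -0, 1.279, -0.15], TCP at [280.672, -613.865, 404.725] pointing down, gripper open.
Joint ranges: [-2.77, 2.77], [-0.9, 2.22], [0.21, 2.48], [-1.53, 4.67], [0.24, 2.81], [-2.84, 2.84]. Speed limits (rad/s): [2.79, 2.79, 3.14, 3.14, 3.14, 3.14].

### API

Orientations are given as a unit quaternion [x, y, z, w].
In Python, from workcell import telemetry, eyes, ticket gives the robot as it stands.
- The arm moves only by the tool carry_out, never from a script. Its argument "series" is a list of rows, each a list of 3 entries, a list of its own where there are three numbers: the turn, a rotation vector about the tool's x, y, z in rad, then the shift along the tool's x, y, z in cm, then the opening in per cent of the stroke, from 0 (shut) to 100 (fully open). A call has 1 to 5 rows; each row shifts and turns the commanded pose from where the row before left it, along the tool's axes as they then stand; what a row does not reach is not made up. A row lasts 1/12 s, in which the tool goes at most 41.7 mm and 7.16 degrees, less where a joint would pass 70% of its speed; a pose out of reach is approached as far as the arm can. A call with a gripper value outside its range is refused whole. The fingers move at their own pace and stop on an object; "force" is the grip in N (left out, the last holds). Time passes only in rows, so rows that do not move let the fingers close. It gives the time, the measured TCP pose, the force, the opening and the grip force at its end, in the units of the state.
- telemetry.sense(): the state, without advancing time (a new reading comes with each control period).
- eyes.grab_frame(name): name is "scene" or "top"; returns a dict with "frame" (420x560x3 uint8, red, green, blue), "depth" (420x560 float32, mm along the optical axis (not along the pixel's ray), 0 where there is no reading), "mtx" (3x3 intrinsics, pixels), "k1" (the pictures are not rectified: a ray, as slopes to the right and down, at radius r is drawn at 1 + k1 r^2 times it, then the intrinsics apply), "eye" and "attitude" of the camera in the world. Camera axes: x right, y down, z forward; pixel columns grow to the right and rows downward; lengths in mm; the calibration is good to about 2 mm. A picture is of the moment at which its call begins.
- ticket.job_done(): hands the job in; it is judged then, once.
The state is a dict: "time": time; "q": joint angles; "dq": joint speeds; "joint_efforts": joint torques, N m; "tcp_pos": TCP position; "eef_rot": TCP orientation; "contact_force": force on the tool from outside, world axes, zero at the start; "moment": the same for the moment, N m; "grip_width": finger opening in mm; "grip_force": force on a finger pad.
Only numpy, scipy, OpenCV 4.12 (cv2) and the standard library are available. Lean on these libraries where they do the work, as an engineer would, in place of code of your own. Each camera call takes 0.05 s, during which the arm holds its last target. There are 200 camera calls.

### The job

The washed valve spindle, the one with the flat grip and the key on its stem, stands in the white rack: lift it out and put it stem down into the bore of the valve body, turning it until its key slips into the keyway, then keep pushing against the spring until its collar sits fully home on the valve body. Finish while still holding it there in the gripper, pushed fully down, so that the retaining clip can be fitted; do not let go. Leave the plain plug, the loose lid and the loose cup where they are.

Things in the scene. Friction and masses are not known exactly. Their poses are not given: they have to be found in the camera images.
- spindle: steel spindle, 0.2 kg, upright in either hole of the rack. Origin: centre of the stem's lower end, z up. Stem 24 mm diameter, z 0 to 60 mm, lowest 5 mm tapered to 18. Key on the -x side: 8 mm wide, out to 18 mm from the axis, z 18 to 50 mm. Collar 52 mm diameter, z 60 to 68. Flat grip 40 mm long (x), 16 mm thick (y), z 68 to 113 mm: grip across its thickness
- collar_face (a point): centre of the underside of the spindle's collar, 60 mm above the spindle's origin; axes as the spindle's. An 8 mm wide pointer lug on the collar's rim, out to 34 mm from the axis on the -x side, shows where the key is
- valve_body: fixed steel valve housing with a foot disc of 112 mm diameter and an upright round barrel 60 mm diameter with two pipe stubs along y. Origin under its centre on the table, z up; top face at 85 mm. Bore 27 mm diameter, open at the top; keyway 11 mm wide on its -x side, cut through the wall over the whole height. With the key home, the x axes of spindle and valve body point the same way
- bore_mouth (a point): centre of the bore at the valve body's top face, 85 mm above the table; axes as the valve body's. Home: collar underside on this face, stem end 60 mm below it. Not lined up, the key stops on this face with the stem 18 mm deep
- spring_seat (a joint): how far the white sprung seat in the bore is pressed down (m): 0 at rest, its top then 40 mm below the bore mouth; 0.020 with the spindle home. It pushes up with 4 N at 0 and 10 N at 0.020, and lifts the spindle again if let go
- rack: fixed white plastic rack, 90 x 200 x 70 mm, origin under its centre on the table; two round through holes 42 mm wide at y = -60 and +60 mm, in which spindle and plug stand, collars resting on its top face
- plug: plain steel plug in the other hole of the rack: same stem and collar but no key and no lug, and a round knob of 32 mm diameter instead of the flat grip; stays there. Origin: centre of the lower end of its stem
- lid_2: loose white tub lid, 134 x 127 x 20 mm, lying on the table; stays. Origin under its centre
- cup_3: loose small tasting cup, 67 mm wide, 46 mm high; stays. Origin under its centre

How it is judged (in metres and radians):
At the end, for the whole second after the job is handed in: for the last second: collar within 3 mm of the valve body's top face, axis within 4 mm of the bore's, x axes within 0.2 rad, upright within 0.07 rad, spring seat pressed over 16.5 mm, spindle at rest (under 0.02 m/s), fingers bearing on it with over 2 N (z of collar_face in the frame of bore_mouth below 0.003 m and horizontal distance between collar_face and bore_mouth below 0.004 m and angle between the x axis of spindle and the x axis of valve_body, either way round below 0.2 rad and angle between spindle's own z axis and vertical below 0.07 rad and value of joint spring_seat above 0.0165 m and contact force between the fingers and spindle above 2 N and linear speed of spindle below 0.02 m/s); the arm keeps its last pose, push and grip.
It fails at once if the plain plug was moved by more than 30 mm (distance of plug from where it was at the start of the episode above 0.03 m).
It fails at once if the loose lid was moved by more than 30 mm (distance of lid_2 from where it was at the start of the episode above 0.03 m).
It fails at once if the loose cup was moved by more than 30 mm (distance of cup_3 from where it was at the start of the episode above 0.03 m).
It also fails if it takes over 48 s, if anything falls off the work surface, if the arm or the gripper's body presses on something with over 40 N, if the wrist force passes 120 N, or if a joint passes its speed limit or range.

## Working session

There is one attempt and no reset: what is moved stays moved. The work goes in short steps, Python scripts to look and compute and a tool call to move; the robot and the scene stay as the last step left them, time stands still between calls to the robot, and variables do not carry over. Pictures are saved under pics/ and viewed, at most 10 in all, crops included, and the job is handed in when it is done.

Besides the shell and the picture viewer there is one more tool, called after ">>>" by a JSON object that holds its "name" and its "arguments", one argument or row to a line. carry_out: Moves the arm, as the interface text tells. Its arguments: {"type":"object","properties":{"series":{"type":"array"},"force":{"type":"number"}},"required":["series"]}

```bash
mkdir -p pics; cat > h.py <<'E'
import numpy as np,cv2
from workcell import telemetry,eyes,ticket
from scipy.spatial.transform import Rotation as R
def grab(n,save=None):
    f=eyes.grab_frame(n)
    if save: cv2.imwrite('pics/'+save,f['frame'][:,:,::-1])
    return f
def att(f):
    a=np.array(f['attitude'],float); return a if a.shape==(3,3) else R.from_quat(a).as_matrix()
def rays(f,uv):
    uv=np.asarray(uv,float).reshape(-1,2);K=np.array(f['mtx'],float)
    d=(uv-[K[0,2],K[1,2]])/[K[0,0],K[1,1]]; s=d.copy()
    for _ in range(20): s=d/(1+f['k1']*(s**2).sum(1,keepdims=True))
    return np.c_[s,np.ones(len(s))]
def plane(f,uv,z):
    r=rays(f,uv)@att(f).T; e=np.array(f['eye'],float)
    return e+r*((z-e[2])/r[:,2])[:,None]
def cloud(f):
    h,w=f['depth'].shape; u,v=np.meshgrid(np.arange(w),np.arange(h))
    p=rays(f,np.c_[u.ravel(),v.ravel()])*f['depth'].reshape(-1,1)
    return (p@att(f).T+np.array(f['eye'],float)).reshape(h,w,3)
E
python3 - <<'E'
from h import *
for n in('scene','top'):
    f=grab(n,n+'0.png');print(n,f['eye'],f['attitude'],f['mtx'],f['k1'])
print(telemetry.sense())
E
```

```text
scene [-61.21336033 632.34879007 633.47055908] [-0.4486472   0.76419972 -0.40273185  0.22917577] [[489.18300851   0.         283.70936032]
 [  0.         489.18300851 203.89903182]
 [  0.           0.           1.        ]] -0.15721551933750127
top [444.84265053 237.62407553 904.05558388] [-0.70003178  0.70436027 -0.08382755  0.08249277] [[418.24189402   0.         278.81629324]
 [  0.         418.24189402 210.29799653]
 [  0.           0.           1.        ]] -0.07943336302227987
{'time': 0.1, 'q': array([-1.29198199e+00,  2.87124038e-01,  1.57808971e+00, -1.91052480e-06,
        1.27858101e+00, -1.49979993e-01]), 'dq': array([ 0.00052631, -0.0023745 , -0.00286529,  0.00046955,  0.00139242,
       -0.0011297 ]), 'joint_efforts': array([ 5.75777594e-04, -4.07299554e+01, -2.93697149e+01, -1.33790099e-04,
        3.43290252e-03,  1.47128935e-05]), 'tcp_pos': array([ 280.62102234, -613.64267129,  403.42175323]), 'eef_rot': array([ 9.77104179e-01,  2.12758573e-01, -7.17904138e-05, -1.09871312e-03]), 'contact_force': array([-0.20702512, -0.01572671, -0.05028948]), 'moment': array([ 0.01183855, -0.05573523, -0.01103734]), 'grip_force': 0.0, 'grip_width': 85.64176720163519}
```

View pics/top0.png

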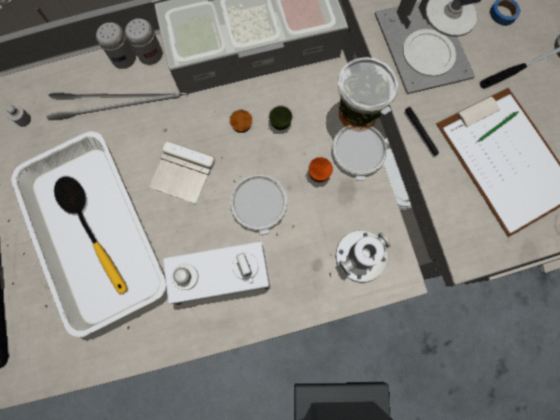

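View pics/scene0.png

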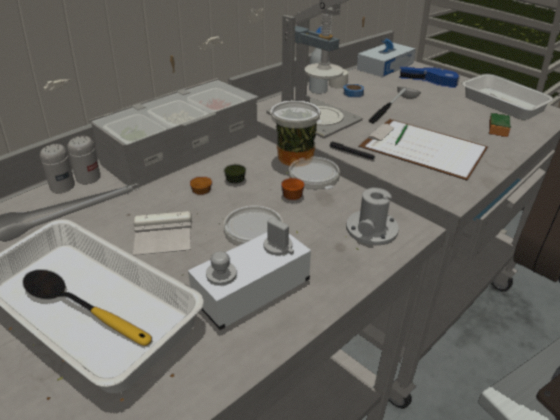

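The top view shows the plug at (183,277), the spindle at (245,265) and the valve body at (363,256). The lid is at (259,203) or (360,150), and small cups are at (320,169), (280,117) and (241,120). Next I'll enlarge the two parts that matter.

```bash
python3 - <<'E'
from h import *
f=grab('top');g=grab('scene')
a=f['frame'][235:300,215:280];b=f['frame'][222:287,328:393]
c=g['frame'][210:275,240:305];d=g['frame'][180:245,340:405]
s=lambda x:cv2.resize(x,(390,290),interpolation=cv2.INTER_CUBIC) if 0 else cv2.resize(x,(300,300),interpolation=cv2.INTER_CUBIC)
cv2.imwrite('pics/crop1.png',np.vstack([np.hstack([s(a),s(b)]),np.hstack([s(c),s(d)])])[:,:,::-1])
np.savez('f0.npz',top=f['frame'],td=f['depth'],scene=g['frame'],sd=g['depth'])
for n,F,uv in(('spin',f,(245,265)),('plug',f,(183,277)),('body',f,(363,256)),('spin',g,(278,235)),('body',g,(375,200))):
    print(n,cloud(F)[uv[1],uv[0]])
E
```

```text
spin [528.10094052 299.42184472 121.1880199 ]
plug [506.68790272 416.84630503 113.11048376]
body [548.10819369  69.84234622  83.76874486]
spin [521.60319729 307.26741919 103.84875329]
body [546.30520927  71.47186986  85.75222091]
```

View pics/crop1.png

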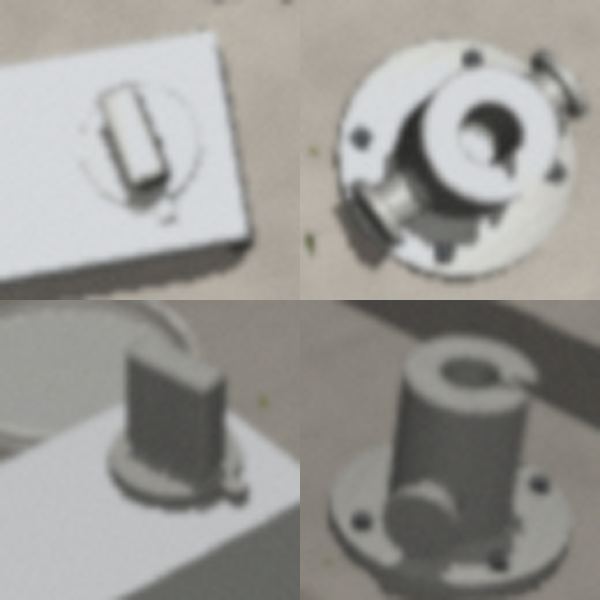

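The crops show the spindle's lug at top pixel (251,281), on the lower right of its collar. The body's keyway is at (375,258), on the lower right of the bore, and its bore centre is near (369,251).

```bash
python3 - <<'E'
from h import *
S=4.615
f=grab('top')
def px(x,y,ox,oy): return [ox+(x+.5)/S-.5,oy+(y+.5)/S-.5]
g=plane(f,[px(x,y,215,235) for x,y in((97,95),(128,85),(167,178),(135,190))],123);print('grip',g.mean(0),g)
l=plane(f,[px(168,212,215,235),px(142,145,215,235)],78);print('lug,collar',l)
b=plane(f,[px(x-300,y,328,222) for x,y in((490,136),(491,133),(513,168))],85);print('body',b)
ang=lambda v:np.degrees(np.arctan2(v[1],v[0]))
print('grip x ang',ang(g[0]+g[1]-g[2]-g[3]),'lug',ang(l[1]-l[0]),ang(g.mean(0)-l[0]),'body',ang(b[1]-b[2]))
for nm in('top','scene'):
    F=grab(nm);C=cloud(F)
    for n,c,r,z0,z1 in(('griptop',(527,300),40,112,132),('bodytop',(548,66),45,78,92),('knob',(507,417),40,105,130),('rack',(515,360),160,62,75),('collar',(527,300),45,75,82)):
        m=(np.hypot(C[...,0]-c[0],C[...,1]-c[1])<r)&(C[...,2]>z0)&(C[...,2]<z1)
        P=C[m]
        if len(P)<6: print(nm,n,len(P));continue
        rc=cv2.minAreaRect(P[:,:2].astype(np.float32));ec=cv2.minEnclosingCircle(P[:,:2].astype(np.float32))
        print(nm,n,len(P),'z',np.median(P[:,2]).round(1),'rect',np.round(rc[0],1),np.round(rc[1],1),round(rc[2],1),'circ',np.round(ec[0],1),round(ec[1],1))
# stubs: from top, z 25..80 outside barrel
    m=(np.hypot(C[...,0]-548,C[...,1]-66)<90)&(C[...,2]>12)&(C[...,2]<70)&(np.hypot(C[...,0]-548,C[...,1]-66)>33)
    P=C[m];print(nm,'stub',len(P),P.min(0),P.max(0)); 
    w,V=np.linalg.eigh(np.cov(P[:,:2].T));print(ang(V[:,1]),w)
E
```

```text
grip [529.33671208 302.7799352  123.        ] [[546.36717583 317.07892019 123.        ]
 [550.39567017 304.51856832 123.        ]
 [512.66680816 288.34292656 123.        ]
 [507.91719417 301.17932573 123.        ]]
lug,collar [[502.20478991 290.73063184  78.        ]
 [530.66460388 302.06375411  78.        ]]
body [[557.6072406   58.10175546  85.        ]
 [558.89655621  57.60083636  85.        ]
 [543.76211092  48.93393237  85.        ]]
grip x ang 22.833611767915922 lug 21.71318447236873 23.946036448317795 body 29.798076966436835
top griptop 182 z 121.6 rect [530.4 303.8] [39.7 16. ] 21.5 circ [530.5 303.6] 20.4
top bodytop 548 z 83.6 rect [559.   57.9] [57.6 60.9] 32.3 circ [557.8  57.1] 30.8
top knob 224 z 111.1 rect [511.6 421.6] [30.4 30.4] 45.9 circ [511.4 422.3] 15.9
top rack 3460 z 69.2 rect [520.3 363.8] [ 90.9 200.1] 9.4 circ [519.2 363.6] 109.3
top collar 318 z 77.3 rect [530.1 303.4] [51.2 51.2] 64.3 circ [526.  302.1] 29.4
top stub 354 [507.90603153   2.03707255  12.01549383] [609.42432526 112.35591236  56.36138013]
122.96866245970367 [ 554.52693238 1811.50301484]
scene griptop 213 z 121.4 rect [531.9 302.5] [40.8 17.6] 24.8 circ [532.7 301.4] 21.2
scene bodytop 364 z 84.4 rect [560.2  59. ] [56.7 57.1] 39.0 circ [560.1  58.3] 31.0
scene knob 198 z 111.0 rect [509.6 422.1] [28.1 28.6] 21.6 circ [510.1 421.6] 16.3
scene rack 3133 z 69.3 rect [521.8 362.4] [ 95.3 201.3] 9.6 circ [521.8 361.9] 109.2
scene collar 269 z 77.6 rect [526.1 304.6] [55.  41.8] 55.5 circ [528.7 300.6] 30.6
scene stub 338 [503.79107364   5.15467899  12.01549043] [609.7574163  110.50631596  66.16306723]
112.90501206397651 [429.24772255 972.11284968]
```

```bash
cat >> h.py <<'E'
def tool():
    s=telemetry.sense(); M=R.from_quat(s['eef_rot']).as_matrix(); return s,M,np.array(s['tcp_pos'])
def goto(p,ang=None):
    "shift (cm) in tool axes after turn about tool z to world x-axis angle ang(deg)"
    s,M,t=tool(); th=np.degrees(np.arctan2(M[1,0],M[0,0])); ang=th if ang is None else ang
    a=np.radians(ang); T=np.array([[np.cos(a),np.sin(a),0],[np.sin(a),-np.cos(a),0],[0,0,-1]])
    print('t',s['time'],'tcp',t.round(1),'th',th.round(2),'tilt',np.degrees(np.arccos(-M[2,2])).round(2),'| turn tool-z rad',np.radians(th-ang).round(4),'shift cm',(T@(np.array(p)-t)/10).round(2),'F',np.round(s['contact_force'],1),'grip',s['grip_width'],s['grip_force'],'q',np.round(s['q'],2))
E
python3 - <<'E'
from h import *
for nm in('top','scene'):
    F=grab(nm);C=cloud(F);gr=F['frame'].mean(2)
    # ring at r=20 on top face projected: bin pixels by angle from centre on plane z=85
    h,w=gr.shape;u,v=np.meshgrid(np.arange(w),np.arange(h))
    P=plane(F,np.c_[u.ravel(),v.ravel()],85).reshape(h,w,3)
    for c in((558.5,58),):
        d=P[...,:2]-c;r=np.hypot(d[...,0],d[...,1]);a=np.degrees(np.arctan2(d[...,1],d[...,0]))%360
        m=(r>16)&(r<27)
        print(nm,[(k,int(gr[m&(a>=k)&(a<k+6)].mean()),int(np.nanmedian(C[...,2][m&(a>=k)&(a<k+6)]))) for k in range(174,252,6)])
E
```

```text
top [(174, 210, 83), (180, 210, 83), (186, 207, 82), (192, 208, 82), (198, 192, 12), (204, 183, 10), (210, 197, 10), (216, 210, 10), (222, 210, 10), (228, 213, 83), (234, 212, 83), (240, 212, 83), (246, 214, 82)]
scene [(174, 146, 85), (180, 145, 84), (186, 146, 85), (192, 138, 84), (198, 129, 85), (204, 121, 49), (210, 107, 1), (216, 95, -42), (222, 118, 50), (228, 111, -41), (234, 133, 83), (240, 140, 84), (246, 144, 84)]
```

>>> {"name": "carry_out", "arguments": {
  "series": [
    [[0, 0, 0.037], [3.1, -2.3, 0], 100],
    [[0, 0, 0], [3.1, -2.3, 0], 100],
    [[0, 0, 0], [3.1, -2.3, 0], 100],
    [[0, 0, 0], [3.1, -2.3, 0], 100],
    [[0, 0, 0], [3.1, -2.3, 0], 100]
  ]
}}

```text
time: 0.87
tcp_pos: [379.3, -446.1, 404.9]
eef_rot: [0.981, 0.194, 0.0, 0.0]
contact_force: [0.2, -0.2, -0.3]
grip_width: 85.3
grip_force: 0.0
```

>>> {"name": "carry_out", "arguments": {
  "series": [
    [[0, 0, 0], [3.1, -2.3, 0], 100],
    [[0, 0, 0], [3.1, -2.3, 0], 100],
    [[0, 0, 0], [3.1, -2.3, 0], 100],
    [[0, 0, 0], [3.1, -2.3, 0], 100],
    [[0, 0, 0], [3.1, -2.3, 0], 100]
  ]
}}

```text
time: 1.28
tcp_pos: [478.7, -280.4, 405.1]
eef_rot: [0.981, 0.195, 0.0, 0.0]
contact_force: [0.0, 0.2, -0.2]
grip_width: 85.2
grip_force: 0.0
```

```bash
python3 -c "
from h import *
goto((530.5,303,330),22.5)"
```

```text
t 1.2833 tcp [ 478.7 -280.4  405.1] th 22.43 tilt 0.05 | turn tool-z rad -0.0012 shift cm [ 27.11 -51.92   7.51] F [ 0.   0.2 -0.2] grip 85.15812770096653 0.0 q [-0.71  0.02  1.87  0.    1.25  0.47]
```

>>> {"name": "carry_out", "arguments": {
  "series": [
    [[0, 0, 0], [1.8, -3.46, 0], 100],
    [[0, 0, 0], [1.8, -3.46, 0], 100],
    [[0, 0, 0], [1.8, -3.46, 0], 100],
    [[0, 0, 0], [1.8, -3.46, 0], 100],
    [[0, 0, 0], [1.8, -3.46, 0], 100]
  ]
}}

```text
time: 1.7
tcp_pos: [495.0, -86.1, 405.1]
eef_rot: [0.981, 0.195, 0.0, 0.0]
contact_force: [0.9, -0.1, 0.3]
grip_width: 85.8
grip_force: 0.0
```

>>> {"name": "carry_out", "arguments": {
  "series": [
    [[0, 0, 0], [1.8, -3.46, 0], 100],
    [[0, 0, 0], [1.8, -3.46, 0], 100],
    [[0, 0, 0], [1.8, -3.46, 0], 100],
    [[0, 0, 0], [1.8, -3.46, 0], 100],
    [[0, 0, 0], [1.8, -3.46, 0], 100]
  ]
}}

```text
time: 2.12
tcp_pos: [512.0, 108.3, 405.2]
eef_rot: [0.981, 0.195, 0.001, 0.0]
contact_force: [0.5, 0.2, 0.3]
grip_width: 85.1
grip_force: 0.0
```

>>> {"name": "carry_out", "arguments": {
  "series": [
    [[0, 0, 0], [1.8, -3.46, 1], 100],
    [[0, 0, 0], [1.8, -3.46, 1], 100],
    [[0, 0, 0], [1.8, -3.46, 1], 100],
    [[0, 0, 0], [1.8, -3.46, 1], 100],
    [[0, 0, 0], [0, 0, 0], 100]
  ]
}}

```text
time: 2.53
tcp_pos: [525.0, 266.7, 362.3]
eef_rot: [0.98, 0.197, -0.001, -0.001]
contact_force: [-0.3, 0.2, 0.7]
grip_width: 85.5
grip_force: 0.0
```

```bash
python3 -c "
from h import *
goto((530.5,303,257),22.5)"
```

```text
t 2.5333 tcp [525.  266.7 362.3] th 22.76 tilt 0.21 | turn tool-z rad 0.0045 shift cm [ 1.9  -3.14 10.53] F [-0.3  0.2  0.7] grip 85.5004975685163 0.0 q [0.3  0.14 1.83 0.   1.18 1.47]
```

>>> {"name": "carry_out", "arguments": {
  "series": [
    [[0, 0, 0], [1.9, -3.14, 1], 100],
    [[0, 0, 0], [0, 0, 2], 100],
    [[0, 0, 0], [0, 0, 2], 100],
    [[0, 0, 0], [0, 0, 1], 100],
    [[0, 0, 0], [0, 0, 0], 100]
  ]
}}

```text
time: 2.95
tcp_pos: [530.7, 297.4, 301.6]
eef_rot: [0.981, 0.195, -0.003, 0.001]
contact_force: [-1.2, 0.1, -1.1]
grip_width: 85.5
grip_force: 0.0
```

```bash
python3 -c "
from h import *
goto((530.5,303,257),22.5)"
```

```text
t 2.95 tcp [530.7 297.4 301.6] th 22.44 tilt 0.35 | turn tool-z rad -0.001 shift cm [ 0.2  -0.53  4.46] F [-1.2  0.1 -1.1] grip 85.5240186027786 0.0 q [ 0.34  0.25  1.82 -0.    1.08  1.52]
```

>>> {"name": "carry_out", "arguments": {
  "series": [
    [[0, 0, 0], [0.2, -0.53, 1.5], 100],
    [[0, 0, 0], [0, 0, 1.5], 100],
    [[0, 0, 0], [0, 0, 1.4], 100],
    [[0, 0, 0], [0, 0, 0], 100],
    [[0, 0, 0], [0, 0, 0], 100]
  ]
}}

```text
time: 3.37
tcp_pos: [531.5, 303.2, 260.5]
eef_rot: [0.981, 0.194, -0.001, 0.0]
contact_force: [-0.5, 0.0, 0.1]
grip_width: 85.4
grip_force: 0.0
```

```bash
python3 -c "
from h import *
goto((530.5,303,257),22.5)"
```

```text
t 3.3667 tcp [531.5 303.2 260.5] th 22.41 tilt 0.07 | turn tool-z rad -0.0015 shift cm [-0.1  -0.02  0.35] F [-0.5  0.   0.1] grip 85.42934619354374 0.0 q [ 0.35  0.3   1.84 -0.    1.    1.53]
```

>>> {"name": "carry_out", "arguments": {
  "series": [
    [[0, 0, 0], [-0.1, 0, 0.2], 50],
    [[0, 0, 0], [0, 0, 0], 0],
    [[0, 0, 0], [0, 0, 0], 0],
    [[0, 0, 0], [0, 0, 0], 0],
    [[0, 0, 0], [0, 0, 0], 0]
  ],
  "force": 70
}}

```text
time: 3.78
tcp_pos: [530.7, 303.3, 259.4]
eef_rot: [0.981, 0.195, 0.001, -0.0]
contact_force: [-0.1, 0.5, 0.2]
grip_width: 25.0
grip_force: 0.0
```

>>> {"name": "carry_out", "arguments": {
  "series": [
    [[0, 0, 0], [0, 0, 0], 0],
    [[0, 0, 0], [0, 0, 0], 0],
    [[0, 0, 0], [0, 0, 0], 0],
    [[0, 0, 0], [0, 0, 0], 0],
    [[0, 0, 0], [0, 0, 0], 0]
  ]
}}

```text
time: 4.2
tcp_pos: [530.8, 303.3, 259.3]
eef_rot: [0.981, 0.195, 0.001, -0.0]
contact_force: [0.8, -0.2, 3.4]
grip_width: 15.1
grip_force: 68.7
```

```bash
python3 -c "
from h import *
goto((530.5,303,375),22.5)"
```

```text
t 4.2 tcp [530.8 303.3 259.3] th 22.45 tilt 0.06 | turn tool-z rad -0.0009 shift cm [ -0.04   0.02 -11.57] F [ 0.8 -0.2  3.4] grip 15.141561375305203 68.67122054100037 q [ 0.35  0.3   1.84 -0.    1.    1.53]
```

>>> {"name": "carry_out", "arguments": {
  "series": [
    [[0, 0, 0], [0, 0, -1.0], 0],
    [[0, 0, 0], [0, 0, -2], 0],
    [[0, 0, 0], [0, 0, -3], 0],
    [[0, 0, 0], [0, 0, -3.5], 0],
    [[0, 0, 0], [0, 0, -3.0], 0]
  ]
}}

```text
time: 4.62
tcp_pos: [530.0, 303.2, 384.4]
eef_rot: [0.981, 0.195, -0.001, 0.0]
contact_force: [0.0, 0.3, -1.2]
grip_width: 15.4
grip_force: 68.6
```

>>> {"name": "carry_out", "arguments": {
  "series": [
    [[0, 0, 0], [0, 0, 0], 0],
    [[0, 0, 0], [0, 0, 0], 0]
  ]
}}

```text
time: 4.78
tcp_pos: [530.6, 303.4, 385.7]
eef_rot: [0.981, 0.195, 0.002, -0.0]
contact_force: [-0.2, -0.3, -4.1]
grip_width: 15.4
grip_force: 68.9
```

```bash
python3 -c "
from h import *
goto((558.5,58,375),33)
f=grab('top','lift_top.png');g=grab('scene','x.png')
for F in(f,g):
    C=cloud(F);m=(np.hypot(C[...,0]-531,C[...,1]-303)<45)&(C[...,2]>180)&(C[...,2]<200);P=C[m]
    if len(P)>5:print(len(P),P.min(0),P.max(0),P.mean(0))
a=g['frame'][150:290,200:340]
cv2.imwrite('pics/lift.png',cv2.resize(a,(560,560),interpolation=2)[:,:,::-1])
"
```

```text
t 4.7833 tcp [530.6 303.4 385.7] th 22.45 tilt 0.21 | turn tool-z rad -0.1841 shift cm [-11.02  22.1    1.07] F [-0.2 -0.3 -4.1] grip 15.44489808731646 68.85949730873108 q [0.35 0.16 1.76 0.   1.22 1.53]
9 [498.05241284 281.66246178 194.67286085] [520.07339682 306.9667448  199.91042883] [508.78030347 293.81990344 197.58949947]
163 [498.1896614  282.65191882 180.00542884] [543.15971601 329.24716917 199.98434462] [514.68727312 309.36412552 193.23687094]
```

View pics/lift.png

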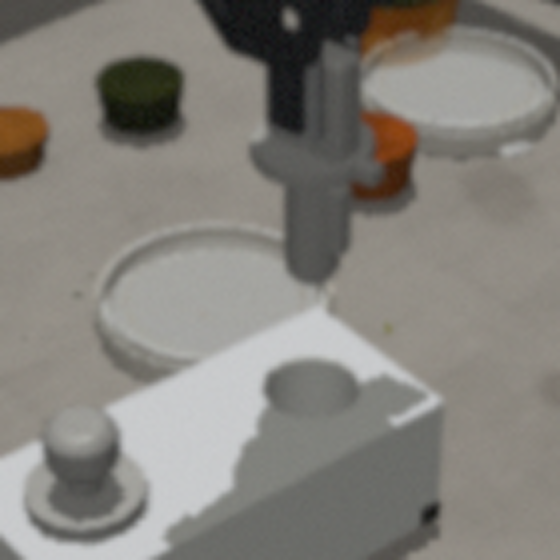

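The spindle hangs upright in the gripper, with its stem end near crop pixel (315,275), clear of the rack. The plug has not moved.

>>> {"name": "carry_out", "arguments": {
  "series": [
    [[0, 0, -0.092], [0, 0, 0], 0],
    [[0, 0, -0.092], [0, 0, 0], 0],
    [[0, 0, 0], [-1.57, 3.16, 0], 0],
    [[0, 0, 0], [-1.57, 3.16, 0], 0],
    [[0, 0, 0], [-1.57, 3.16, 0], 0]
  ]
}}

```text
time: 5.3
tcp_pos: [541.7, 197.4, 379.9]
eef_rot: [0.959, 0.285, -0.003, -0.0]
contact_force: [-0.7, -0.3, -2.3]
grip_width: 15.3
grip_force: 69.0
```

>>> {"name": "carry_out", "arguments": {
  "series": [
    [[0, 0, 0], [-1.57, 3.16, 0], 0],
    [[0, 0, 0], [-1.57, 3.16, 0], 0],
    [[0, 0, 0], [-1.57, 3.16, 0], 0],
    [[0, 0, 0], [-1.57, 3.16, 0], 0],
    [[0, 0, 0], [0, 0, 0], 0]
  ]
}}

```text
time: 5.72
tcp_pos: [558.7, 53.0, 380.4]
eef_rot: [0.96, 0.281, -0.003, 0.001]
contact_force: [-0.4, -0.0, -2.4]
grip_width: 15.3
grip_force: 69.4
```

>>> {"name": "carry_out", "arguments": {
  "series": [
    [[0, 0, 0], [0, 0, 0.6], 0],
    [[0, 0, 0], [0, 0, 0.6], 0],
    [[0, 0, 0], [0, 0, 0], 0],
    [[0, 0, 0], [0, 0, 0], 0]
  ]
}}

```text
time: 6.05
tcp_pos: [558.2, 59.1, 369.7]
eef_rot: [0.959, 0.285, -0.002, -0.001]
contact_force: [-0.1, 0.4, -2.7]
grip_width: 15.3
grip_force: 69.4
```

```bash
python3 -c "
from h import *
goto((558.5,58,347),33)
g=grab('scene')
C=cloud(g);print('stem vs expected')
for z0,z1 in((100,112),(112,125),(125,135),(180,190)):
    m=(np.hypot(C[...,0]-558,C[...,1]-58)<50)&(C[...,2]>z0)&(C[...,2]<z1);P=C[m]
    if len(P)>5:print(z0,len(P),P.min(0),P.max(0),P.mean(0))
a=g['frame'][120:250,310:440]
cv2.imwrite('pics/over.png',cv2.resize(a,(580,580),interpolation=2)[:,:,::-1])
"
```

```text
t 6.05 tcp [558.2  59.1 369.7] th 33.09 tilt 0.22 | turn tool-z rad 0.0016 shift cm [-0.04  0.11  2.27] F [-0.1  0.4 -2.7] grip 15.28868608193326 69.39460158348083 q [-0.08  0.07  1.89  0.    1.18  0.92]
stem vs expected
112 16 [546.11441355  56.44273663 119.36699273] [561.40779611  70.42785523 124.77302458] [551.31415266  64.56629304 122.36213634]
125 52 [544.15299544  50.61025449 125.1015928 ] [563.43901466  73.20419107 134.69330108] [551.09282072  65.56483681 130.25024248]
180 239 [527.07226002  35.84950375 180.20573663] [583.44839112  86.53346654 189.86341092] [546.48553668  66.51126512 185.94765937]
```

View pics/over.png

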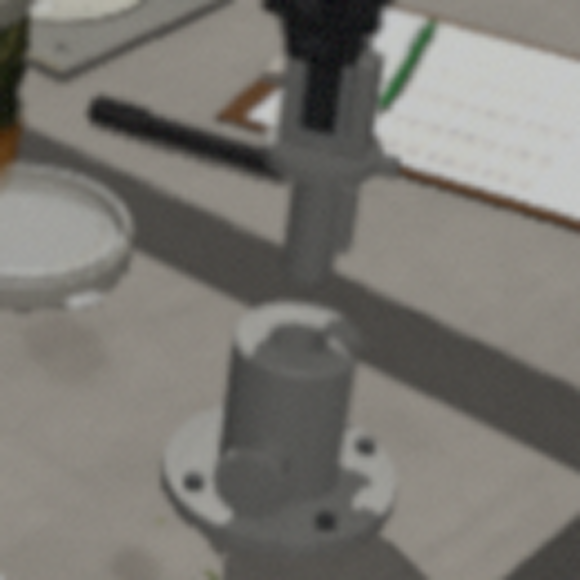

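The stem hangs over the barrel, with its tip at about (308,280) in the crop. The key and the keyway both face right. To check lateral alignment, I'll fit circles to the stem and the barrel in this same view.

```bash
cat > fit.py <<'E'
from h import *
from scipy.optimize import least_squares
F=[cloud(grab('scene')) for _ in range(3)]
def fit(z0,z1,r,rad,side):
    P=np.vstack([C[(np.hypot(C[...,0]-558,C[...,1]-58)<rad)&(C[...,2]>z0)&(C[...,2]<z1)] for C in F])[:,:2]
    # camera-facing points only; drop the key side (-x of spindle)
    e=np.array(grab('scene')['eye'][:2])-[558,58];e=e/np.linalg.norm(e)
    k=-np.array([np.cos(np.radians(33)),np.sin(np.radians(33))])
    d=P-[558,58]; P=P[(d@e>0)&((d@k)<r*side)]
    s=least_squares(lambda c:np.hypot(*(P-c).T)-r,[558,58],loss='soft_l1')
    return len(P),s.x.round(2),np.abs(s.fun).mean().round(2)
print('stem',fit(135,178,12,25,.6),'lower',fit(125,145,12,25,.6))
print('barrel',fit(62,82,30,38,.6))
print('collar',fit(187,193,26,40,.6))
E
python3 fit.py
```

```text
stem (460, array([559.49,  58.27]), np.float64(1.06)) lower (233, array([559.19,  58.21]), np.float64(1.04))
barrel (508, array([561.12,  55.7 ]), np.float64(0.97))
collar (384, array([565.91,  51.85]), np.float64(4.9))
```

>>> {"name": "carry_out", "arguments": {
  "series": [
    [[0, 0, 0], [-0.03, 0.2, 1.0], 0],
    [[0, 0, 0], [0, 0, 1.3], 0],
    [[0, 0, 0], [0, 0, 0.8], 0],
    [[0, 0, 0], [0, 0, 0.5], 0],
    [[0, 0, 0], [0, 0, 0], 0]
  ]
}}

```text
time: 6.87
tcp_pos: [558.9, 56.0, 332.9]
eef_rot: [0.959, 0.284, -0.002, -0.001]
contact_force: [-0.4, -0.4, -2.5]
grip_width: 14.9
grip_force: 69.5
```

>>> {"name": "carry_out", "arguments": {
  "series": [
    [[0, 0, 0], [0, 0, 0.4], 0],
    [[0, 0, 0], [0, 0, 0.4], 0],
    [[0, 0, 0], [0, 0, 0.2], 0],
    [[0, 0, 0], [0, 0, 0], 0],
    [[0, 0, 0], [0, 0, 0], 0]
  ]
}}

```text
time: 7.28
tcp_pos: [559.7, 56.0, 325.8]
eef_rot: [0.959, 0.284, 0.0, 0.0]
contact_force: [0.3, 0.5, -3.4]
grip_width: 15.1
grip_force: 69.5
```

```bash
python3 -c "
from h import *
goto((559,57.3,316),33); print(telemetry.sense()['moment'])"
```

```text
t 7.2833 tcp [559.7  56.  325.8] th 32.99 tilt 0.01 | turn tool-z rad -0.0002 shift cm [ 0.01 -0.14  0.98] F [ 0.3  0.5 -3.4] grip 15.098730937943351 69.47962045669556 q [-0.08  0.12  1.92  0.    1.1   0.91]
[-0.00238303 -0.02783425  0.00331736]
```

>>> {"name": "carry_out", "arguments": {
  "series": [
    [[0, 0, 0], [0, -0.05, 0.4], 0],
    [[0, 0, 0], [0, 0, 0.3], 0],
    [[0, 0, 0], [0, 0, 0.3], 0],
    [[0, 0, 0], [0, 0, 0.3], 0],
    [[0, 0, 0], [0, 0, 0], 0]
  ]
}}

```text
time: 7.7
tcp_pos: [559.1, 56.5, 311.7]
eef_rot: [0.959, 0.284, -0.001, -0.0]
contact_force: [-0.3, 0.2, -2.9]
grip_width: 15.3
grip_force: 69.5
```

```bash
python3 -c "
from h import *
goto((559,57.3,274),33); print(telemetry.sense()['moment'])"
```

```text
t 7.7 tcp [559.1  56.5 311.7] th 32.99 tilt 0.1 | turn tool-z rad -0.0002 shift cm [ 0.04 -0.07  3.77] F [-0.3  0.2 -2.9] grip 15.307352561819819 69.47901606559753 q [-0.08  0.14  1.93 -0.    1.07  0.92]
[ 0.02915178 -0.02498867 -0.03039684]
```

The key is past the top face with no extra force, so it is in the keyway. Now I'll press on against the spring.

>>> {"name": "carry_out", "arguments": {
  "series": [
    [[0, 0, 0], [0, 0, 0.4], 0],
    [[0, 0, 0], [0, 0, 0.5], 0],
    [[0, 0, 0], [0, 0, 0.5], 0],
    [[0, 0, 0], [0, 0, 0.4], 0],
    [[0, 0, 0], [0, 0, 0.2], 0]
  ],
  "force": 100
}}

```text
time: 8.12
tcp_pos: [559.4, 56.5, 292.4]
eef_rot: [0.959, 0.284, -0.0, -0.0]
contact_force: [-1.5, 0.4, 2.0]
grip_width: 15.0
grip_force: 99.5
```

>>> {"name": "carry_out", "arguments": {
  "series": [
    [[0, 0, 0], [0, 0, 0.4], 0],
    [[0, 0, 0], [0, 0, 0.4], 0],
    [[0, 0, 0], [0, 0, 0.3], 0],
    [[0, 0, 0], [0, 0, 0.2], 0],
    [[0, 0, 0], [0, 0, 0], 0]
  ]
}}

```text
time: 8.53
tcp_pos: [559.4, 56.5, 279.9]
eef_rot: [0.959, 0.284, -0.0, -0.0]
contact_force: [-3.0, 0.1, 5.5]
grip_width: 14.7
grip_force: 100.0
```

```bash
python3 -c "
from h import *
goto((559,57.3,274.3),33); print(telemetry.sense()['moment'])"
```

```text
t 8.5333 tcp [559.4  56.5 279.9] th 32.99 tilt 0.02 | turn tool-z rad -0.0002 shift cm [ 0.01 -0.09  0.56] F [-3.   0.1  5.5] grip 14.69860063038412 100.02113342285156 q [-0.08  0.18  1.95  0.    1.01  0.92]
[0.12655356 0.79245347 0.04567033]
```

>>> {"name": "carry_out", "arguments": {
  "series": [
    [[0, 0, 0], [0, 0, 0.2], 0],
    [[0, 0, 0], [0, 0, 0.2], 0],
    [[0, 0, 0], [0, 0, 0.1], 0],
    [[0, 0, 0], [0, 0, 0], 0],
    [[0, 0, 0], [0, 0, 0], 0]
  ]
}}

```text
time: 8.95
tcp_pos: [559.5, 56.5, 275.6]
eef_rot: [0.959, 0.284, -0.0, -0.0]
contact_force: [-4.0, 0.6, 7.2]
grip_width: 14.7
grip_force: 100.1
```

>>> {"name": "carry_out", "arguments": {
  "series": [
    [[0, 0, 0], [0, 0, 0.1], 0],
    [[0, 0, 0], [0, 0, 0], 0],
    [[0, 0, 0], [0, 0, 0], 0]
  ]
}}

```text
time: 9.2
tcp_pos: [559.5, 56.5, 274.7]
eef_rot: [0.959, 0.284, -0.0, -0.0]
contact_force: [-3.9, 1.1, 6.4]
grip_width: 15.0
grip_force: 100.3
```

>>> {"name": "carry_out", "arguments": {
  "series": [
    [[0, 0, 0], [0, 0, 0.1], 0],
    [[0, 0, 0], [0, 0, 0], 0],
    [[0, 0, 0], [0, 0, 0], 0]
  ]
}}

```text
time: 9.45
tcp_pos: [559.6, 56.5, 274.4]
eef_rot: [0.959, 0.284, -0.0, -0.0]
contact_force: [-5.5, 0.1, 10.5]
grip_width: 15.1
grip_force: 100.8
```

```bash
python3 -c "
from h import *
goto((559,57.3,274.3),33); print(telemetry.sense()['moment'])"
```

```text
t 9.45 tcp [559.6  56.5 274.4] th 33.0 tilt 0.03 | turn tool-z rad 0.0 shift cm [-0.01 -0.1   0.01] F [-5.5  0.1 10.5] grip 15.10279278557535 100.81117987632751 q [-0.08  0.19  1.95 -0.    1.    0.92]
[0.10613178 1.21868649 0.03075882]
```

>>> {"name": "carry_out", "arguments": {
  "series": [
    [[0, 0, 0], [-0.04, -0.03, 0.1], 0],
    [[0, 0, 0], [0, 0, 0.05], 0],
    [[0, 0, 0], [0, 0, 0], 0],
    [[0, 0, 0], [0, 0, 0], 0],
    [[0, 0, 0], [0, 0, 0], 0]
  ]
}}

```text
time: 9.87
tcp_pos: [559.5, 56.5, 274.4]
eef_rot: [0.959, 0.284, 0.0, 0.0]
contact_force: [-8.0, 0.3, 15.3]
grip_width: 14.7
grip_force: 101.5
```

```bash
python3 -c "
from h import *
goto((559,57.3,274.3),33); print(telemetry.sense()['moment'])
g=grab('scene');a=g['frame'][120:250,310:440]
cv2.imwrite('pics/home.png',cv2.resize(a,(580,580),interpolation=2)[:,:,::-1])
"
```

```text
t 9.8667 tcp [559.5  56.5 274.4] th 33.0 tilt 0.02 | turn tool-z rad 0.0001 shift cm [ 0.   -0.09  0.01] F [-8.   0.3 15.3] grip 14.691809404221187 101.46881818771362 q [-0.08  0.19  1.95 -0.    1.    0.92]
[0.13231017 1.55822718 0.02973873]
```

View pics/home.png

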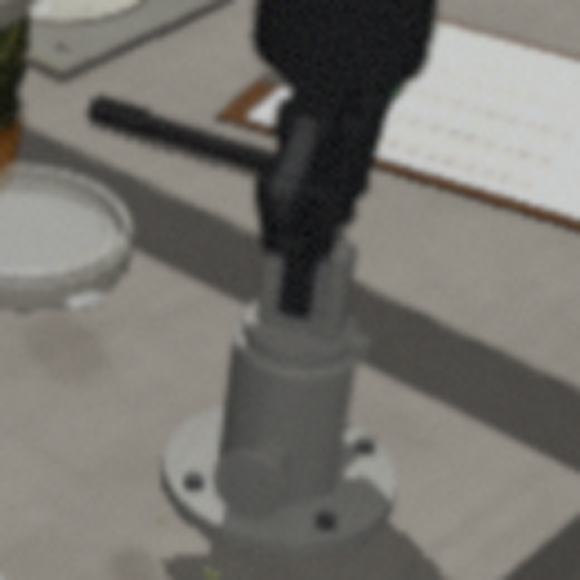

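The collar at about (300,335) in the crop sits flat on the barrel top with the lug over the keyway. Force rises while the height stays the same, so the spindle is home. I'll hand it in.

```bash
python3 -c "
from h import *
print(ticket.job_done())"
```

```text
the job is handed in; nothing more can be done
None
```

The spindle is in the valve body with its key in the keyway and its collar on the top face, still gripped (about 100 N) and pushed down against the spring, and the job is handed in; no verdict was returned.

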